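Pack the photographed coin slabs and close the airtight tub

TASK

The coins have been photographed: put every coin slab from the imaging stage into the round tub, each lying flat. Then put the blue lid on the tub and press it down until it is level and fully home under all four clips; do not disturb the other things on the table.

Things in the scene. Friction and masses are not known exactly. Their poses are not given: they have to be found in the camera images.
- stage: Black fixed imaging stage: flat plate 160 mm deep (x), 262 mm wide (y), top 50 mm above the table. Four lanes along x, 58 mm wide, centre lines at y = -96, -32, +32, +96 mm, are parted by guides 6 mm thick and 9 mm high; a 6 mm stop, 9 mm high, closes them at the back (+x). Open at the front edge, x = -80 mm. Origin: centre of the underside, on the table; z up, front faces -x.
- stage_front (a point): Middle of the stage's front edge, at plate top height (50 mm); axes as the stage's. The plate is 8 mm thick with free space below and ahead of the edge. The guides keep fingers from a slab's sides while it lies fully on the stage; slid partly out over this edge (under 44 mm, or it tips), it can be gripped there by its sides.
- tub_rim (a point): Centre of the mouth, at rim height, of the round white airtight tub, fixed to the table: outer diameter 170 mm, inner 160 mm, rim 58 mm and inner floor 5 mm above the table. z up. Four black sprung clips stand round it at 45, 135, 225 and 315 degrees from the point's x axis, up to 17 mm above the rim and about 10 mm outside it.
- tub: The same tub; origin at the centre of its underside. The clips' round noses reach 1.5 mm in over the lid's edge. Laid on loosely, the lid rests on the noses about 13 mm above its seat; some 8 to 30 N straight down at its middle pushes it past the noses, which then hold it down. Often one side goes first; if the other stays up, a push on the flange at that side brings it home.
- lid_knob (a point): Loose round blue lid, about 0.14 kg: flange 174 mm across, 5 mm thick; upright knob in its middle 28 mm across, 42 mm tall. The point is half-way up the knob on its axis: 21 mm below the knob's top, 26 mm above the flange's underside, 45 mm above the plug's underside. z up. Seated, the flange's underside lies on the tub's rim.
- lid: The same lid; origin at the centre of the underside of its grey plug, on which it stands. The plug, below the flange, is 155 mm across and 19 mm deep, tapered over its lowest 8 mm to 138 mm; it enters the tub's mouth.
- slab0_c (a point): Rigid white coin slab (flat holder) with a round golden coin and a blue strip on its upper face: 88 mm long (x), 54 mm wide (y), 6 mm thick (z), about 0.08 kg. The point is its centre. May be absent. At first it lies in one of the stage's lanes, its length along the lane, with 34 mm or more of free lane behind it, where closed fingertips fit.
- slab1_c (a point): Rigid white coin slab (flat holder) with a round silver coin and a blue strip on its upper face: 88 mm long (x), 54 mm wide (y), 6 mm thick (z), about 0.08 kg. The point is its centre. May be absent. At first it lies in one of the stage's lanes, its length along the lane, with 34 mm or more of free lane behind it, where closed fingertips fit.
- slab2_c (a point): Rigid white coin slab (flat holder) with a round copper coin and a blue strip on its upper face: 88 mm long (x), 54 mm wide (y), 6 mm thick (z), about 0.08 kg. The point is its centre. May be absent. At first it lies in one of the stage's lanes, its length along the lane, with 34 mm or more of free lane behind it, where closed fingertips fit.
- slab3_c (a point): Rigid white coin slab (flat holder) with a round dark grey coin and a blue strip on its upper face: 88 mm long (x), 54 mm wide (y), 6 mm thick (z), about 0.08 kg. The point is its centre. May be absent. At first it lies in one of the stage's lanes, its length along the lane, with 34 mm or more of free lane behind it, where closed fingertips fit.
- lens: Black camera lens standing upright, 68 mm across, 62 mm tall; bystander. Origin: centre of the underside.
- ruler: Metal photo scale bar, 220 x 24 x 4 mm; bystander. Origin: centre of the underside.
- brush: Brush, 140 mm long; bystander. Origin: centre of the underside.
- level: Green spirit level, 110 x 24 x 26 mm; bystander. Origin: centre of the underside.
- cleaner: Small bottle, 48 mm across, 120 mm tall; bystander. Origin: centre of the underside.
- driver: Screwdriver, 170 mm long; bystander. Origin: centre of the underside.
- exttube: Black lens extension tube (ring), 64 mm across, 25 mm tall; bystander. Origin: centre of the underside.
Mind the look-alikes: they are no part of the job. There is more than one size of the tub; the job needs the larger.

How it is judged:
By the outcome, as a careful person would: the job done as asked, in the order asked, and still so for the second after the job is handed in, with the robot touching nothing.
Of slab0, slab1, slab2, slab3 only 3 to 4 are there at a start; the rules pass over those that are not, and their reading is None.
At some moment in a run one of lid may be knocked a few centimetres aside while the robot is not near it.
Once in a run the grip may slacken for a moment while it holds something.
It also fails if it takes over 210 s, if anything falls off the work surface, if the arm or the gripper's body presses on something with over 40 N, if the wrist force passes 120 N, or if a joint passes its speed limit or range.

ROBOT

A 6-joint arm with a two-finger parallel gripper is mounted at the origin on the work surface. World frame = base frame: x ahead of the robot, y to its left, z up, the work surface at z = 0. Lengths are in m, angles in rad, forces in N, time in s.
With the tool pointing down it reaches from about 0.375 to 0.975 m from the base axis. Payload 3.8 kg.
Tool frame: the origin (TCP) lies midway between the tips of the shut fingers; the grasp point (between the pads) lies 19 mm behind it; z points along the fingers, y is the direction in which the jaws open and shut (so a half turn about z gives the same grasp; the last joint's range is limited). The gripper opens to 85 mm and grips with 20 to 120 N. Pads are 22 mm wide; open, the fingers measure 114 mm over their backs; the gripper's body (76 mm by 85 mm) begins 54 mm behind the grasp point. The pads swing forward as they close: fully open they stand 13 mm farther back than shut.
Start: joints at [-1.329, 0.264, 1.604, -0, 1.274, -0.037], TCP at [0.186, -0.649, 0.231] pointing down, gripper open.
Joint ranges: [-2.63, 2.63], [-0.94, 2.18], [0.31, 2.57], [-1.31, 4.45], [0, 2.66], [-2.55, 2.55]. Speed limits (rad/s): [2.57, 2.57, 3.14, 3.14, 3.14, 3.14].

INTERFACE

Orientations are given as a rotation vector (axis times angle).
In Python, from workcell import bot gives the robot as it stands.
- The arm moves only by the shell command python3 -m inch 'ROWS' [FORCE]. ROWS is JSON, a list of rows, each an object of numbers: "dx", "dy", "dz": the shift along the tool's x, y, z in m; "ax", "ay", "az": the turn, a rotation vector about the tool's x, y, z in degrees; "fingers": the opening, from -1 (shut) to 1 (fully open). A call has 1 to 20 rows; each row is the pose to reach, as a shift and turn from the pose measured when the call began, along the tool's axes at that moment; what a row does not reach only later rows make up. A row lasts 1/8 s, in which the tool goes at most 62.5 mm and 10.7 degrees, less where a joint would pass 70% of its speed; a pose out of reach is approached as far as the arm can. A call with a gripper value outside its range is refused whole. The fingers move at their own pace and stop on an object; FORCE is the grip in N (left out, the last holds). Time passes only in rows, so rows that repeat a pose let the fingers close. It gives the time, the measured TCP pose, the force and the opening at its end, in the units of the state.
- bot.read_state(): the state, without advancing time (a new reading comes with each control period).
- bot.read_camera(name): name is "side" or "top"; returns (picture, depth): 420x560x3 uint8, blue, green, red; 420x560 float32, m along the optical axis (not along the pixel's ray), 0 where there is no reading.
- bot.get_calibration(name): a dict with "intrinsics" (3x3 intrinsics, pixels), "view" (4x4, takes a point from world to camera coordinates). Camera axes: x right, y down, z forward; pixel columns grow to the right and rows downward; lengths in m; the calibration is good to about 2 mm. A picture is of the moment at which its call begins. get_calibration takes no time and is no camera call.
- bot.finish_job(): hands the job in, once; it reports no verdict.
Trained networks look in the newest picture that a camera, given by its name, has taken for a name from the list of things; names that differ only in an ending like _2 or _b are one class to them, and where a whole thing is asked for, a point or a joint stands for the part that bears it (a point fixed in the world has none). Each returns a list of dicts, best first, with "p" (0 to 1); they miss things now and then, are a little off and sometimes report something else, mostly with a low value. They report only what shows in the picture. A call takes as long as a camera call. They do not tell look-alikes from the thing itself.
- bot.masks_of(camera, thing): "region" (420x560 bool, what is visible of it) and "box" ([left, top, right, bottom] in pixels, round what is visible of it).
The state is a dict: "time": time; "q": joint angles; "joint_vel": joint speeds; "joint_torque": joint torques, N m; "tool_pos": TCP position; "tcp_rot": TCP orientation; "wrist_force": force on the tool from outside, world axes, zero at the start; "torque": the same for the moment, N m; "width": opening from 0.0 (shut) to 1.0 (fully open).
Only numpy, scipy, OpenCV 4.12 (cv2) and the standard library are available. Lean on these libraries where they do the work, as an engineer would, in place of code of your own. Each camera call takes 0.05 s, during which the arm holds its last target. There are 200 camera calls.

## Working session

There is one attempt and no reset: what is moved stays moved. The work goes in short steps, Python scripts to look and compute and a shell command to move; the robot and the scene stay as the last step left them, time stands still between calls to the robot, and variables do not carry over. Pictures are saved under pics/ and viewed, about 12 in all and at most 16, crops included, and the job is handed in when it is done.

```bash
ls; mkdir -p pics; python3 - <<'E'
from workcell import bot
import cv2,numpy as np
s=bot.read_state(); print({k:np.round(v,3).tolist() for k,v in s.items()})
for n in("top","side"):
    p,d=bot.read_camera(n); cv2.imwrite(f"pics/{n}0.png",p); c=bot.get_calibration(n); print(n,np.round(c["intrinsics"],1).tolist(),np.round(c["view"],3).tolist())
E
```

```text
pics
{'time': 0.0, 'q': [-1.329, 0.265, 1.605, -0.0, 1.274, -0.037], 'joint_vel': [-0.001, -0.0, 0.0, 0.001, 0.0, 0.001], 'joint_torque': [0.001, -51.511, -36.732, 0.0, 0.013, 0.0], 'tool_pos': [0.186, -0.648, 0.23], 'tcp_rot': [-3.109, -0.436, 0.0], 'wrist_force': [0.863, -0.548, -0.008], 'torque': [-0.004, 0.025, 0.004], 'width': 1.001}
top [[410.3, 0.0, 279.4], [0.0, 410.3, 210.2], [0.0, 0.0, 1.0]] [[0.006, -1.0, 0.018, 0.024], [-0.997, -0.007, -0.073, 0.473], [0.074, -0.018, -0.997, 1.089], [0.0, 0.0, 0.0, 1.0]]
side [[511.9, 0.0, 271.8], [0.0, 511.9, 206.5], [0.0, 0.0, 1.0]] [[-0.93, -0.367, -0.002, 0.487], [-0.194, 0.496, -0.846, 0.129], [0.312, -0.787, -0.533, 1.272], [0.0, 0.0, 0.0, 1.0]]
```

View pics/top0.png

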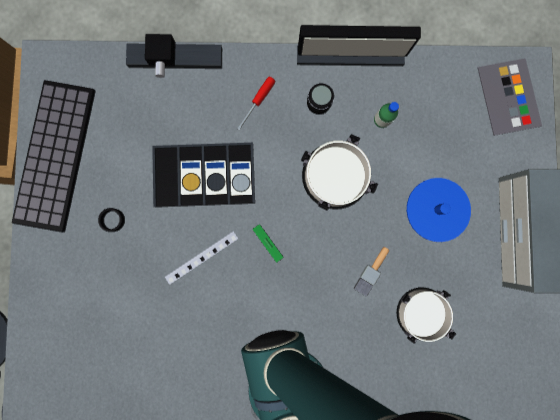

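View pics/side0.png

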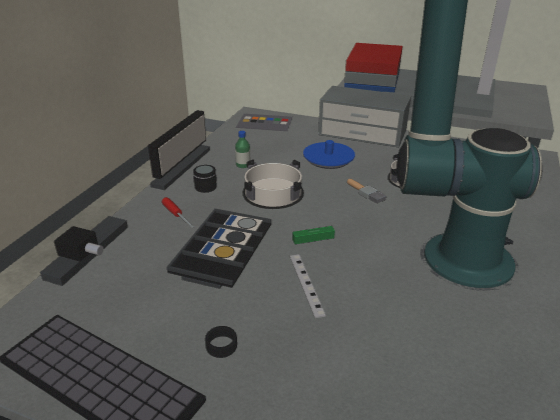

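The top view shows the stage at about (204,175). It holds three slabs: gold (191,178), dark (216,180) and silver (240,180). There are two tubs, at (338,174) and (427,315). The first is larger, so it should be the right one. The lid is at (438,210). Next I measure.

```bash
cat > h.py <<'E'
from workcell import bot
import cv2,numpy as np
from scipy.spatial.transform import Rotation as R
def cloud(n,d):
    c=bot.get_calibration(n);K=np.array(c["intrinsics"]);V=np.array(c["view"])
    v,u=np.mgrid[:420,:560]
    P=np.stack([(u-K[0,2])/K[0,0]*d,(v-K[1,2])/K[1,1]*d,d],-1)
    W=(P-V[:3,3])@V[:3,:3]
    W[d==0]=np.nan
    return W
def rect(P):
    (c,s,a)=cv2.minAreaRect((P[:,:2]*1000).astype(np.float32)); return np.round(c,1),np.round(s,1),round(a,1)
def circ(P):
    c,r=cv2.minEnclosingCircle((P[:,:2]*1000).astype(np.float32)); return np.round(c,1),round(r,1)
def tool(goal):
    s=bot.read_state();M=R.from_rotvec(s["tcp_rot"]).as_matrix()
    return np.round(1000*M.T@(np.array(goal)-s["tool_pos"]),1)
E
python3 - <<'E'
from h import *
p,d=bot.read_camera("top");W=cloud("top",d);np.save("W.npy",W)
for t in["stage","slab0_c","slab1_c","slab2_c","slab3_c","tub","lid","level","ruler","brush"]:
    for m in bot.masks_of("top",t)[:3]:
        if m["p"]<.2: continue
        P=W[m["region"]];P=P[~np.isnan(P[:,0])];z=np.percentile(P[:,2],[5,50,95]).round(3)
        print(t,round(m["p"],2),np.array(m["box"]).round(),len(P),"z",z,"rect",*rect(P),"circ",*circ(P))
        if t in("tub","lid"):
            zz=P[:,2]; Q=P[zz>.045] if t=="tub" else P[(zz>.01)&(zz<.035)]; print("   ",*circ(Q), "top",P[zz>np.max(zz)-.01].mean(0))
crop=cv2.resize(p[120:340,290:490],None,fx=3,fy=2.7);cv2.imwrite("pics/c1.png",crop)
E
```

```text
stage 0.73 [153. 141. 256. 210.] 4127 z [0.047 0.051 0.061] rect [569.7 235.7] [174.8 278.8] 2.5 circ [560.6 236.1] 158.9
slab0_c 0.72 [183. 160. 202. 195.] 681 z [0.053 0.056 0.059] rect [556.2 259. ] [91.4 53. ] 1.3 circ [555.3 257.9] 48.0
slab1_c 0.57 [231. 159. 254. 195.] 683 z [0.053 0.056 0.059] rect [554.7 131.3] [90.5 55.4] 3.0 circ [553.9 130.6] 49.4
slab1_c 0.53 [ 98. 209. 126. 229.] 332 z [0.    0.022 0.028] rect [445.3 482.1] [74.7 62.4] 87.8 circ [447.2 482.2] 37.9
slab3_c 0.79 [205. 160. 226. 194.] 647 z [0.053 0.056 0.059] rect [553.7 194.7] [85.8 53.9] 4.2 circ [554.9 193.6] 45.8
tub 0.59 [400. 289. 454. 341.] 2532 z [0.001 0.006 0.05 ] rect [ 193.4 -364.1] [145.6 146. ] 1.2 circ [ 199.7 -368. ] 84.9
    [ 198.4 -359.7] 78.4 top [ 0.2034351  -0.35850993  0.05390209]
tub 0.57 [304. 138. 380. 211.] 3965 z [0.002 0.006 0.067] rect [ 573.9 -130.4] [188.  194.7] 27.6 circ [ 573.5 -134.9] 110.7
    [ 569.6 -126.1] 103.8 top [ 0.56681821 -0.12708205  0.07199293]
lid 0.85 [409. 181. 472. 242.] 3227 z [0.021 0.024 0.03 ] rect [ 476.8 -401.8] [172.  173.3] 19.4 circ [ 481.3 -404.9] 91.6
    [ 477.1 -402.5] 88.3 top [ 0.47691069 -0.40095459  0.06592796]
level 0.67 [254. 225. 284. 261.] 394 z [0.001 0.026 0.029] rect [383.5  57.7] [111.4  26.7] 36.5 circ [383.   58.4] 55.7
ruler 0.75 [165. 235. 235. 280.] 753 z [0.    0.004 0.007] rect [343.5 237.9] [ 26.3 222.9] 34.3 circ [341.5 236.4] 111.5
brush 0.6 [357. 246. 387. 297.] 584 z [0.013 0.019 0.023] rect [ 313.4 -225. ] [ 42.  136.3] 58.4 circ [ 311.8 -227.1] 68.5
```

View pics/c1.png

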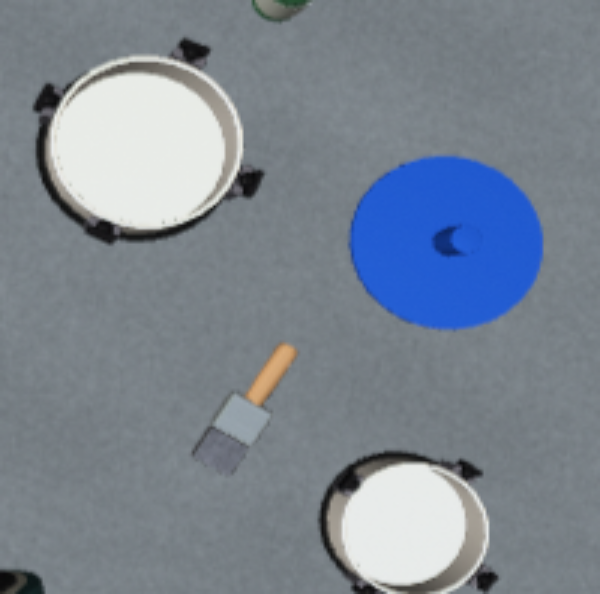

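The larger tub is the one near (570,-127) mm, with an outer diameter of about 170 mm. The small one at (198,-360) is the look-alike. Lane spacing matches. Before the first move I refine stage yaw, tub centre and lid once.

```bash
python3 - <<'E'
from h import *
W=np.load("W.npy");x,y,z=W[...,0],W[...,1],W[...,2]
s=(abs(x-.57)<.13)&(abs(y-.227)<.17)&(z>.042)&(z<.066)
print("stage",*rect(W[s]))
# side edges: front edge fit per column
for lo,hi in((.11,.15),(.17,.215),(.24,.28),(.30,.34)):
    m=s&(y>lo)&(y<hi); print((lo+hi)/2,"xmin/max",np.percentile(x[m],[1,99]).round(4))
    m2=m&(z>.0535)&(z<.0575); print("   slab x",np.percentile(x[m2],[2,98]).round(4)) if m2.sum()>100 else 0
for nm,c,r0,r1,z0,z1 in(("rim",(.57,-.127),.06,.092,.053,.0625),("lid",(.477,-.4025),.05,.1,.017,.03)):
    rr=np.hypot(x-c[0],y-c[1]); m=(rr>r0)&(rr<r1)&(z>z0)&(z<z1); P=W[m]
    A=np.c_[P[:,:2],np.ones(len(P))]; q=np.linalg.lstsq(A,(P[:,:2]**2).sum(1),rcond=None)[0]; print(nm,m.sum(),"fit",(q[:2]/2).round(4),"encl",*circ(P),"z",np.median(P[:,2]))
k=(np.hypot(x-.477,y+.4025)<.04)&(z>.058);print("knobtop",W[k].mean(0).round(4))
c=(np.hypot(x-.57,y+.127)<.12)&(z>.067)
for P in W[c][:,:2]:pass
a=np.degrees(np.arctan2(y[c]+.127,x[c]-.57));print("clips",np.unique((a/3).round()*3))
R0=R.from_rotvec(bot.read_state()["tcp_rot"]).as_matrix();print(R0.round(3))
print(tool([.614,.259,.23]))
E
```

```text
stage [563.1 227.8] [160.9 263.5] 2.5
0.13 xmin/max [0.4889 0.6456]
   slab x [0.5065 0.6417]
0.1925 xmin/max [0.4857 0.6423]
   slab x [0.5074 0.6383]
0.26 xmin/max [0.4828 0.6392]
   slab x [0.5109 0.6352]
0.32 xmin/max [0.4798 0.6365]
rim 443 fit [ 0.5705 -0.1264] encl [ 568.9 -126.4] 91.9 z 0.05770962583066929
lid 2165 fit [ 0.4771 -0.4019] encl [ 477.1 -402.5] 88.3 z 0.024219042155170054
knobtop [ 0.477  -0.4005  0.0656]
clips [-123. -120. -117. -114. -111. -108.  -30.  -27.  -24.  -21.  -18.  -15.
   57.   60.   63.   66.   69.   72.  147.  150.  153.  156.  159.  162.]
[[ 0.961  0.275 -0.   ]
 [ 0.275 -0.961 -0.   ]
 [-0.     0.    -1.   ]]
[ 661.6 -755.     1.3]
```

```bash
python3 -m inch '[{"dx":0.33,"dy":-0.38,"az":7,"fingers":-1},{"dx":0.33,"dy":-0.38,"az":7,"fingers":-1},{"dx":0.33,"dy":-0.38,"az":7,"fingers":-1},{"dx":0.33,"dy":-0.38,"az":7,"fingers":-1},{"dx":0.33,"dy":-0.38,"az":7,"fingers":-1},{"dx":0.33,"dy":-0.38,"az":7,"fingers":-1},{"dx":0.33,"dy":-0.38,"az":7,"fingers":-1},{"dx":0.33,"dy":-0.38,"az":7,"fingers":-1},{"dx":0.665,"dy":-0.756,"az":13.4,"fingers":-1},{"dx":0.665,"dy":-0.756,"az":13.4,"fingers":-1},{"dx":0.665,"dy":-0.756,"az":13.4,"fingers":-1},{"dx":0.665,"dy":-0.756,"az":13.4,"fingers":-1},{"dx":0.665,"dy":-0.756,"az":13.4,"fingers":-1},{"dx":0.665,"dy":-0.756,"az":13.4,"fingers":-1},{"dx":0.665,"dy":-0.756,"az":13.4,"fingers":-1},{"dx":0.665,"dy":-0.756,"az":13.4,"fingers":-1},{"dx":0.665,"dy":-0.756,"az":13.4,"fingers":-1},{"dx":0.665,"dy":-0.756,"az":13.4,"fingers":-1},{"dx":0.665,"dy":-0.756,"az":13.4,"fingers":-1},{"dx":0.665,"dy":-0.756,"az":13.4,"fingers":-1}]'
cat >> h.py <<'E'
C=np.array([.563,.228]);TH=np.radians(2.6)
def stg(xs,ys,z):
    c,s=np.cos(TH),np.sin(TH); return [C[0]+(xs*c-ys*s)/1000,C[1]+(xs*s+ys*c)/1000,z/1000]
def yaw():
    M=R.from_rotvec(bot.read_state()["tcp_rot"]).as_matrix(); return np.degrees(np.arctan2(M[1,0],M[0,0])).round(2),M[:,2].round(3)
E
python3 -c "
from h import *
print(tool(stg(56,32,150)),tool(stg(56,32,53)),yaw(),bot.read_state()['q'])"
```

```text
[ 665.9 -757.4   81.3] [ 665.9 -757.4  178.3] (np.float64(15.97), array([-0., -0., -1.])) [-1.32893363e+00  2.63849607e-01  1.60399758e+00 -2.57076790e-05
  1.27374082e+00 -3.69083881e-02]invalid input at $[0]: expected keys dx, dy, dz, ax, ay, az, fingers
```

All seven keys are required in every row.

```bash
python3 -m inch '[{"dx":0.33,"dy":-0.38,"dz":0,"ax":0,"ay":0,"az":7,"fingers":-1},{"dx":0.33,"dy":-0.38,"dz":0,"ax":0,"ay":0,"az":7,"fingers":-1},{"dx":0.33,"dy":-0.38,"dz":0,"ax":0,"ay":0,"az":7,"fingers":-1},{"dx":0.33,"dy":-0.38,"dz":0,"ax":0,"ay":0,"az":7,"fingers":-1},{"dx":0.33,"dy":-0.38,"dz":0,"ax":0,"ay":0,"az":7,"fingers":-1},{"dx":0.33,"dy":-0.38,"dz":0,"ax":0,"ay":0,"az":7,"fingers":-1},{"dx":0.33,"dy":-0.38,"dz":0,"ax":0,"ay":0,"az":7,"fingers":-1},{"dx":0.33,"dy":-0.38,"dz":0,"ax":0,"ay":0,"az":7,"fingers":-1},{"dx":0.665,"dy":-0.757,"dz":0,"ax":0,"ay":0,"az":13.4,"fingers":-1},{"dx":0.665,"dy":-0.757,"dz":0,"ax":0,"ay":0,"az":13.4,"fingers":-1},{"dx":0.665,"dy":-0.757,"dz":0,"ax":0,"ay":0,"az":13.4,"fingers":-1},{"dx":0.665,"dy":-0.757,"dz":0,"ax":0,"ay":0,"az":13.4,"fingers":-1},{"dx":0.665,"dy":-0.757,"dz":0,"ax":0,"ay":0,"az":13.4,"fingers":-1},{"dx":0.665,"dy":-0.757,"dz":0,"ax":0,"ay":0,"az":13.4,"fingers":-1},{"dx":0.665,"dy":-0.757,"dz":0,"ax":0,"ay":0,"az":13.4,"fingers":-1},{"dx":0.665,"dy":-0.757,"dz":0,"ax":0,"ay":0,"az":13.4,"fingers":-1},{"dx":0.665,"dy":-0.757,"dz":0.08,"ax":0,"ay":0,"az":13.4,"fingers":-1},{"dx":0.665,"dy":-0.757,"dz":0.08,"ax":0,"ay":0,"az":13.4,"fingers":-1}]'
python3 -c "
from h import *
print(tool(stg(56,32,150)),tool(stg(56,32,53)),yaw(),bot.read_state()['q'])"
```

```text
time: 2.9
tool_pos: [0.6136, 0.2616, 0.1462]
tcp_rot: [3.138, 0.073, -0.013]
wrist_force: [-0.5, -0.7, -0.5]
width: -0.002
[ 3.9 -0.7 -3.8] [ 4.6 -1.  93.2] (np.float64(2.66), array([-0.008, -0.003, -1.   ])) [ 3.65734871e-01  3.15676057e-01  1.69930223e+00 -2.24410868e-04
  1.13523503e+00  1.89025235e+00]
```

```bash
python3 -m inch '[{"dx":0.004,"dy":-0.001,"dz":0.04,"ax":0,"ay":0,"az":0,"fingers":-1},{"dx":0.004,"dy":-0.001,"dz":0.07,"ax":0,"ay":0,"az":0,"fingers":-1},{"dx":0.004,"dy":-0.001,"dz":0.085,"ax":0,"ay":0,"az":0,"fingers":-1},{"dx":0.004,"dy":-0.001,"dz":0.092,"ax":0,"ay":0,"az":0,"fingers":-1},{"dx":0.004,"dy":-0.001,"dz":0.092,"ax":0,"ay":0,"az":0,"fingers":-1}]'
python3 -c "
from h import *
print(tool(stg(56,32,53)),yaw())
p,d=bot.read_camera('top');q,_=bot.read_camera('side');cv2.imwrite('pics/p1.png',np.hstack([cv2.resize(p[120:230,140:270],(400,400)),cv2.resize(q[180:310,150:300],(400,400))]))"
```

```text
time: 3.52
tool_pos: [0.6175, 0.2624, 0.0552]
tcp_rot: [3.138, 0.072, -0.011]
wrist_force: [0.5, 0.5, -0.0]
width: 0.004
[ 0.  -0.1  2.2] (np.float64(2.63), array([-0.007, -0.003, -1.   ]))
```

View pics/p1.png

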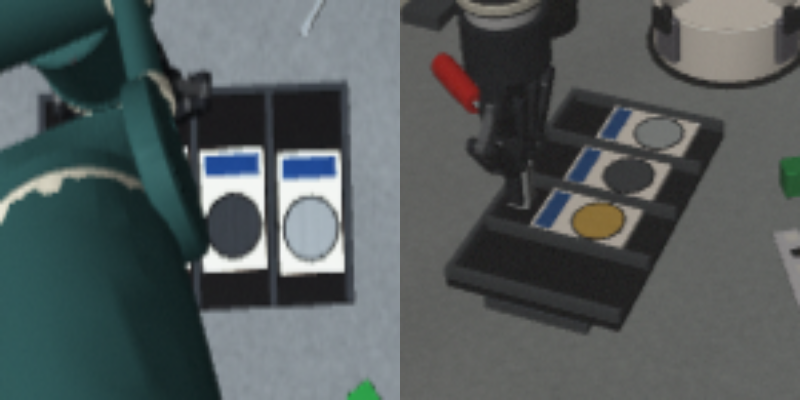

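Fingers sit behind the gold slab (side crop, near (520,205)). I push it out and measure the overhang.

```bash
python3 -m inch '[{"dx":0,"dy":0,"dz":0.002,"ax":0,"ay":0,"az":0,"fingers":-1},{"dx":-0.01,"dy":0,"dz":0.002,"ax":0,"ay":0,"az":0,"fingers":-1},{"dx":-0.02,"dy":0,"dz":0.002,"ax":0,"ay":0,"az":0,"fingers":-1},{"dx":-0.03,"dy":0,"dz":0.002,"ax":0,"ay":0,"az":0,"fingers":-1},{"dx":-0.04,"dy":0,"dz":0.002,"ax":0,"ay":0,"az":0,"fingers":-1},{"dx":-0.05,"dy":0,"dz":0.002,"ax":0,"ay":0,"az":0,"fingers":-1},{"dx":-0.06,"dy":0,"dz":0.002,"ax":0,"ay":0,"az":0,"fingers":-1},{"dx":-0.066,"dy":0,"dz":0.002,"ax":0,"ay":0,"az":0,"fingers":-1},{"dx":-0.07,"dy":0,"dz":0.002,"ax":0,"ay":0,"az":0,"fingers":-1},{"dx":-0.07,"dy":0,"dz":0.002,"ax":0,"ay":0,"az":0,"fingers":-1}]'
cat >> h.py <<'E'
def instage(P):
    c,s=np.cos(TH),np.sin(TH);d=P[...,:2]-C;return np.stack([d[...,0]*c+d[...,1]*s,-d[...,0]*s+d[...,1]*c],-1)*1000
def slabs(cam="side",lanes=(32,-32,-96)):
    p,d=bot.read_camera(cam);W=cloud(cam,d);S=instage(W)
    for y in lanes:
        m=(abs(S[...,1]-y)<18)&(S[...,0]<60)&(S[...,0]>-140)&(W[...,2]>.051)&(W[...,2]<.062)&(p.max(-1)>100)
        if m.sum()>20: print("lane",y,m.sum(),"xs front/back",np.percentile(S[m][:,0],[1,99]).round(1),"z",np.percentile(W[m][:,2],[5,50,95]).round(4))
    return p
E
python3 -c "
from h import *
print(instage(np.array(bot.read_state()['tool_pos'])),yaw())
p=slabs();cv2.imwrite('pics/p2.png',cv2.resize(p[180:310,150:300],(450,390)))"
```

```text
time: 4.88
tool_pos: [0.5478, 0.2596, 0.0545]
tcp_rot: [3.139, 0.073, -0.009]
wrist_force: [1.0, -0.5, 4.9]
width: 0.0
[-13.73814265  32.23940308] (np.float64(2.65), array([-0.006, -0.002, -1.   ]))
lane 32 278 xs front/back [-111.6  -23.4] z [0.0529 0.0553 0.0575]
lane -32 39 xs front/back [-54.4   2. ] z [0.0531 0.0546 0.0573]
lane -96 190 xs front/back [-57.9  10.5] z [0.0528 0.0552 0.0576]
```

View pics/p2.png

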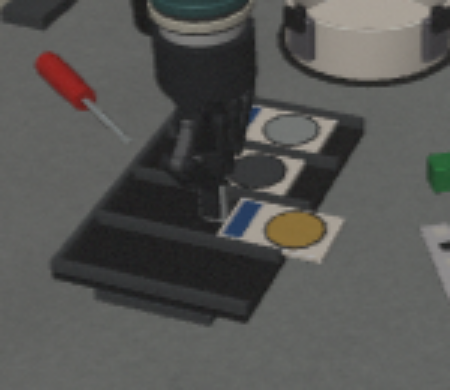

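Gold slab overhangs 31.6 mm, so I lift, move ahead, open, descend and grip.

```bash
python3 -m inch '[{"dx":0.003,"dy":0,"dz":0,"ax":0,"ay":0,"az":0,"fingers":-1},{"dx":0.003,"dy":0,"dz":-0.05,"ax":0,"ay":0,"az":0,"fingers":-1},{"dx":0.003,"dy":0,"dz":-0.05,"ax":0,"ay":0,"az":0,"fingers":0.7},{"dx":-0.05,"dy":0,"dz":-0.05,"ax":0,"ay":0,"az":0,"fingers":0.7},{"dx":-0.083,"dy":0,"dz":-0.05,"ax":0,"ay":0,"az":0,"fingers":0.7},{"dx":-0.083,"dy":0,"dz":-0.05,"ax":0,"ay":0,"az":0,"fingers":0.7},{"dx":-0.083,"dy":0,"dz":-0.05,"ax":0,"ay":0,"az":0,"fingers":0.7},{"dx":-0.083,"dy":0,"dz":-0.02,"ax":0,"ay":0,"az":0,"fingers":0.7},{"dx":-0.083,"dy":0,"dz":0,"ax":0,"ay":0,"az":0,"fingers":0.7},{"dx":-0.083,"dy":0,"dz":0.012,"ax":0,"ay":0,"az":0,"fingers":0.7},{"dx":-0.083,"dy":0,"dz":0.012,"ax":0,"ay":0,"az":0,"fingers":0.7},{"dx":-0.083,"dy":0,"dz":0.012,"ax":0,"ay":0,"az":0,"fingers":-1},{"dx":-0.083,"dy":0,"dz":0.012,"ax":0,"ay":0,"az":0,"fingers":-1},{"dx":-0.083,"dy":0,"dz":0.012,"ax":0,"ay":0,"az":0,"fingers":-1},{"dx":-0.083,"dy":0,"dz":0.012,"ax":0,"ay":0,"az":0,"fingers":-1},{"dx":-0.083,"dy":0,"dz":0.012,"ax":0,"ay":0,"az":0,"fingers":-1},{"dx":-0.083,"dy":0,"dz":0.012,"ax":0,"ay":0,"az":0,"fingers":-1}]' 60
python3 -c "
from h import *
print(instage(np.array(bot.read_state()['tool_pos'])),yaw())
p=slabs();cv2.imwrite('pics/p3.png',cv2.resize(p[180:310,150:300],(450,390)))"
```

```text
time: 7.05
tool_pos: [0.4659, 0.2561, 0.0441]
tcp_rot: [3.139, 0.073, -0.006]
wrist_force: [-0.4, -1.6, 6.2]
width: 0.609
[-95.68816883  32.45916047] (np.float64(2.65), array([-0.004, -0.002, -1.   ]))
lane 32 143 xs front/back [-111.9  -24.1] z [0.0531 0.0553 0.0575]
lane -32 75 xs front/back [-4.5 33.2] z [0.052  0.0552 0.0576]
lane -96 66 xs front/back [-19.1  30.2] z [0.0526 0.0552 0.0574]
```

View pics/p3.png

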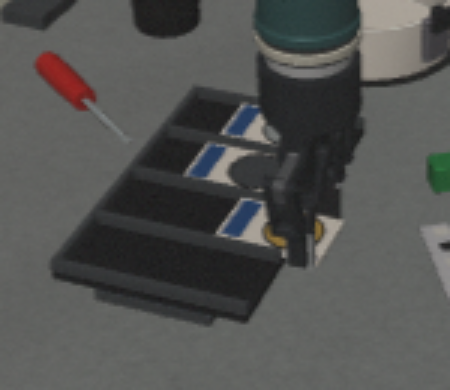

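```bash
python3 -m inch '[{"dx":0,"dy":0,"dz":-0.03,"ax":0,"ay":0,"az":0,"fingers":-1},{"dx":-0.01,"dy":0,"dz":-0.08,"ax":0,"ay":0,"az":0,"fingers":-1},{"dx":-0.01,"dy":0,"dz":-0.11,"ax":0,"ay":0,"az":0,"fingers":-1},{"dx":0,"dy":0.04,"dz":-0.11,"ax":0,"ay":0,"az":0,"fingers":-1},{"dx":0.01,"dy":0.09,"dz":-0.11,"ax":0,"ay":0,"az":0,"fingers":-1},{"dx":0.02,"dy":0.14,"dz":-0.11,"ax":0,"ay":0,"az":0,"fingers":-1},{"dx":0.03,"dy":0.19,"dz":-0.11,"ax":0,"ay":0,"az":0,"fingers":-1},{"dx":0.04,"dy":0.24,"dz":-0.11,"ax":0,"ay":0,"az":0,"fingers":-1},{"dx":0.05,"dy":0.29,"dz":-0.11,"ax":0,"ay":0,"az":0,"fingers":-1},{"dx":0.055,"dy":0.34,"dz":-0.11,"ax":0,"ay":0,"az":0,"fingers":-1},{"dx":0.059,"dy":0.375,"dz":-0.11,"ax":0,"ay":0,"az":0,"fingers":-1},{"dx":0.059,"dy":0.387,"dz":-0.11,"ax":0,"ay":0,"az":0,"fingers":-1},{"dx":0.059,"dy":0.387,"dz":-0.11,"ax":0,"ay":0,"az":0,"fingers":-1},{"dx":0.059,"dy":0.387,"dz":-0.11,"ax":0,"ay":0,"az":0,"fingers":-1}]'
python3 -c "
from h import *
print(tool([.5423,-.1278,.015]),yaw())
p,d=bot.read_camera('side');cv2.imwrite('pics/p4.png',cv2.resize(p[80:240,180:360],(540,480)))"
```

```text
time: 8.85
tool_pos: [0.5427, -0.1263, 0.154]
tcp_rot: [3.14, 0.074, -0.007]
wrist_force: [0.1, 1.0, -1.2]
width: 0.606
[1.00e-01 1.40e+00 1.39e+02] (np.float64(2.7), array([-0.005, -0.001, -1.   ]))
```

View pics/p4.png

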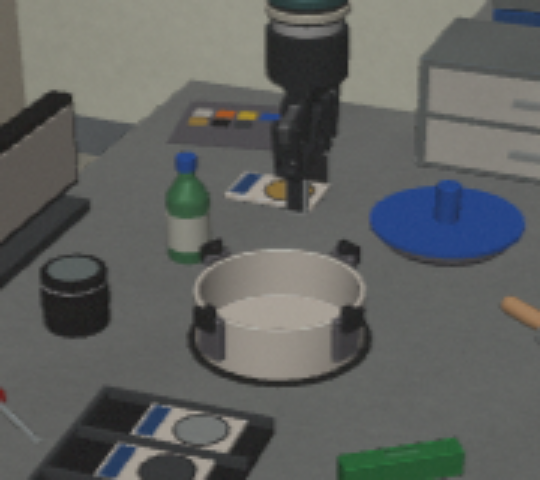

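```bash
python3 -m inch '[{"dx":0,"dy":0.0014,"dz":0.05,"ax":0,"ay":0,"az":0,"fingers":-1},{"dx":0,"dy":0.0014,"dz":0.09,"ax":0,"ay":0,"az":0,"fingers":-1},{"dx":0,"dy":0.0014,"dz":0.12,"ax":0,"ay":0,"az":0,"fingers":-1},{"dx":0,"dy":0.0014,"dz":0.135,"ax":0,"ay":0,"az":0,"fingers":-1},{"dx":0,"dy":0.0014,"dz":0.144,"ax":0,"ay":0,"az":0,"fingers":-1},{"dx":0,"dy":0.0014,"dz":0.147,"ax":0,"ay":0,"az":0,"fingers":-1},{"dx":0,"dy":0.0014,"dz":0.147,"ax":0,"ay":0,"az":0,"fingers":-1}]'; python3 -m inch '[{"dx":0,"dy":0,"dz":0.001,"ax":0,"ay":0,"az":0,"fingers":-1},{"dx":0,"dy":0,"dz":0.002,"ax":0,"ay":0,"az":0,"fingers":-1},{"dx":0,"dy":0,"dz":0.003,"ax":0,"ay":0,"az":0,"fingers":-1},{"dx":0,"dy":0,"dz":0.004,"ax":0,"ay":0,"az":0,"fingers":-1},{"dx":0,"dy":0,"dz":0.004,"ax":0,"ay":0,"az":0,"fingers":-1}]'
```

```text
time: 9.78
tool_pos: [0.5432, -0.1279, 0.0081]
tcp_rot: [3.139, 0.075, -0.004]
wrist_force: [0.7, 0.8, -1.0]
width: 0.611
time: 10.4
tool_pos: [0.543, -0.1279, 0.0039]
tcp_rot: [3.139, 0.075, -0.005]
wrist_force: [-0.0, 0.4, -1.8]
width: 0.604
```

```bash
python3 -m inch '[{"dx":0,"dy":0,"dz":0.0015,"ax":0,"ay":0,"az":0,"fingers":-1},{"dx":0,"dy":0,"dz":0.003,"ax":0,"ay":0,"az":0,"fingers":-1},{"dx":0,"dy":0,"dz":0.003,"ax":0,"ay":0,"az":0,"fingers":-1}]'; python3 -m inch '[{"dx":0,"dy":0,"dz":0,"ax":0,"ay":0,"az":0,"fingers":0.5},{"dx":0,"dy":0,"dz":0,"ax":0,"ay":0,"az":0,"fingers":0.5},{"dx":0,"dy":0,"dz":0,"ax":0,"ay":0,"az":0,"fingers":0.5},{"dx":0,"dy":0,"dz":-0.04,"ax":0,"ay":0,"az":0,"fingers":0.5},{"dx":0,"dy":0,"dz":-0.1,"ax":0,"ay":0,"az":0,"fingers":0.5},{"dx":0,"dy":0,"dz":-0.15,"ax":0,"ay":0,"az":0,"fingers":0.5},{"dx":0,"dy":0,"dz":-0.15,"ax":0,"ay":0,"az":0,"fingers":0.5}]'
python3 -c "
from h import *
p,d=bot.read_camera('top');q,e=bot.read_camera('side');cv2.imwrite('pics/p5.png',np.hstack([cv2.resize(p[120:230,290:400],(400,400)),cv2.resize(q[130:230,220:320],(400,400))]))
W=cloud('side',e)
for t in('slab0_c','lid'):
    for m in bot.masks_of('side',t)[:2]:
        P=W[m['region']];print(t,m['p'],np.nanmedian(P,0).round(3),np.nanpercentile(P[:,2],[5,95]).round(3))
print(tool(stg(55,-32,150)),yaw())"
```

```text
time: 10.78
tool_pos: [0.543, -0.128, 0.0018]
tcp_rot: [3.14, 0.075, -0.005]
wrist_force: [-3.4, 0.2, 7.4]
width: 0.607
time: 11.65
tool_pos: [0.5476, -0.1289, 0.1576]
tcp_rot: [3.136, 0.075, 0.011]
wrist_force: [0.8, 0.5, 0.7]
width: 0.749
lid 0.72 [ 0.47  -0.386  0.022] [0.009 0.048]
[  92.6 -321.9   -0.6] (np.float64(2.73), array([-0.006, -0.   , -1.   ]))
```

View pics/p5.png

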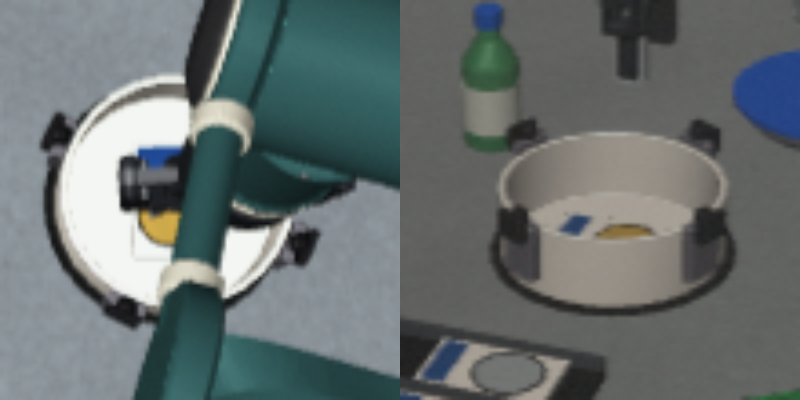

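Gold slab lies flat on the tub floor (blue strip at (575,222), coin at (625,232) in the side crop). Next is the dark slab, lane -32.

```bash
python3 -m inch '[{"dx":0.015,"dy":-0.05,"dz":0,"ax":0,"ay":0,"az":0,"fingers":-1},{"dx":0.03,"dy":-0.11,"dz":0,"ax":0,"ay":0,"az":0,"fingers":-1},{"dx":0.045,"dy":-0.17,"dz":0,"ax":0,"ay":0,"az":0,"fingers":-1},{"dx":0.06,"dy":-0.23,"dz":0,"ax":0,"ay":0,"az":0,"fingers":-1},{"dx":0.08,"dy":-0.29,"dz":0,"ax":0,"ay":0,"az":0,"fingers":-1},{"dx":0.0926,"dy":-0.322,"dz":0,"ax":0,"ay":0,"az":0,"fingers":-1},{"dx":0.0926,"dy":-0.322,"dz":0,"ax":0,"ay":0,"az":0,"fingers":-1},{"dx":0.0926,"dy":-0.322,"dz":0.04,"ax":0,"ay":0,"az":0,"fingers":-1},{"dx":0.0926,"dy":-0.322,"dz":0.07,"ax":0,"ay":0,"az":0,"fingers":-1},{"dx":0.0926,"dy":-0.322,"dz":0.07,"ax":0,"ay":0,"az":0,"fingers":-1}]'
python3 -c "
from h import *
print(tool(stg(55,-32,53.5)),tool(stg(-15,-32,53.5)),yaw())"
```

```text
time: 13.1
tool_pos: [0.6147, 0.1964, 0.0744]
tcp_rot: [3.138, 0.073, -0.025]
wrist_force: [0.1, -0.5, 0.1]
width: -0.005
[ 5.1 -2.  20.8] [-64.9  -2.1  21.9] (np.float64(2.68), array([-0.016, -0.003, -1.   ]))
```

```bash
python3 -m inch '[{"dx":0.005,"dy":-0.002,"dz":0.01,"ax":0,"ay":0.9,"az":0,"fingers":-1},{"dx":0.005,"dy":-0.002,"dz":0.018,"ax":0,"ay":0.9,"az":0,"fingers":-1},{"dx":0.005,"dy":-0.002,"dz":0.0205,"ax":0,"ay":0.9,"az":0,"fingers":-1},{"dx":0.005,"dy":-0.002,"dz":0.0205,"ax":0,"ay":0.9,"az":0,"fingers":-1},{"dx":-0.005,"dy":-0.002,"dz":0.021,"ax":0,"ay":0.9,"az":0,"fingers":-1},{"dx":-0.015,"dy":-0.002,"dz":0.021,"ax":0,"ay":0.9,"az":0,"fingers":-1},{"dx":-0.025,"dy":-0.002,"dz":0.021,"ax":0,"ay":0.9,"az":0,"fingers":-1},{"dx":-0.035,"dy":-0.002,"dz":0.0215,"ax":0,"ay":0.9,"az":0,"fingers":-1},{"dx":-0.045,"dy":-0.002,"dz":0.0215,"ax":0,"ay":0.9,"az":0,"fingers":-1},{"dx":-0.055,"dy":-0.002,"dz":0.0215,"ax":0,"ay":0.9,"az":0,"fingers":-1},{"dx":-0.062,"dy":-0.002,"dz":0.0215,"ax":0,"ay":0.9,"az":0,"fingers":-1},{"dx":-0.065,"dy":-0.002,"dz":0.0215,"ax":0,"ay":0.9,"az":0,"fingers":-1},{"dx":-0.065,"dy":-0.002,"dz":0.0215,"ax":0,"ay":0.9,"az":0,"fingers":-1}]'
python3 -c "
from h import *
s=bot.read_state();print(instage(np.array(s['tool_pos'])),yaw())
slabs(lanes=(-32,-96));print(tool(stg(-97,-32,44)))"
```

```text
time: 14.72
tool_pos: [0.5489, 0.1953, 0.0539]
tcp_rot: [3.138, 0.074, -0.002]
wrist_force: [0.1, -0.6, 1.4]
width: 0.003
[-15.537719   -32.06355815] (np.float64(2.68), array([-0.001, -0.003, -1.   ]))
lane -32 114 xs front/back [-114.7  -28.1] z [0.053  0.0551 0.0573]
lane -96 149 xs front/back [-58.1  -2.2] z [0.0523 0.0552 0.0574]
[-81.5  -0.2   9.9]
```

```bash
python3 -m inch '[{"dx":0.003,"dy":0,"dz":0,"ax":0,"ay":0,"az":0,"fingers":-1},{"dx":0.003,"dy":0,"dz":-0.05,"ax":0,"ay":0,"az":0,"fingers":-1},{"dx":0.003,"dy":0,"dz":-0.05,"ax":0,"ay":0,"az":0,"fingers":0.7},{"dx":-0.05,"dy":0,"dz":-0.05,"ax":0,"ay":0,"az":0,"fingers":0.7},{"dx":-0.082,"dy":0,"dz":-0.05,"ax":0,"ay":0,"az":0,"fingers":0.7},{"dx":-0.082,"dy":0,"dz":-0.05,"ax":0,"ay":0,"az":0,"fingers":0.7},{"dx":-0.082,"dy":0,"dz":-0.05,"ax":0,"ay":0,"az":0,"fingers":0.7},{"dx":-0.082,"dy":0,"dz":-0.02,"ax":0,"ay":0,"az":0,"fingers":0.7},{"dx":-0.082,"dy":0,"dz":0,"ax":0,"ay":0,"az":0,"fingers":0.7},{"dx":-0.082,"dy":0,"dz":0.01,"ax":0,"ay":0,"az":0,"fingers":0.7},{"dx":-0.082,"dy":0,"dz":0.01,"ax":0,"ay":0,"az":0,"fingers":0.7},{"dx":-0.082,"dy":0,"dz":0.01,"ax":0,"ay":0,"az":0,"fingers":-1},{"dx":-0.082,"dy":0,"dz":0.01,"ax":0,"ay":0,"az":0,"fingers":-1},{"dx":-0.082,"dy":0,"dz":0.01,"ax":0,"ay":0,"az":0,"fingers":-1},{"dx":-0.082,"dy":0,"dz":0.01,"ax":0,"ay":0,"az":0,"fingers":-1},{"dx":-0.082,"dy":0,"dz":0.01,"ax":0,"ay":0,"az":0,"fingers":-1},{"dx":-0.082,"dy":0,"dz":0.01,"ax":0,"ay":0,"az":0,"fingers":-1}]' 60
python3 -c "
from h import *
s=bot.read_state();print(instage(np.array(s['tool_pos'])),yaw())
slabs(lanes=(-32,))
o=(-71.5-instage(np.array(s['tool_pos']))[0])/1000;print(o)
t=np.radians(2.7);print(tool([.5705-o*np.cos(t),-.1264-o*np.sin(t),.154]))"
```

```text
time: 16.9
tool_pos: [0.4681, 0.1916, 0.0451]
tcp_rot: [3.139, 0.074, 0.002]
wrist_force: [-1.3, 0.0, 6.2]
width: 0.608
[-96.41215067 -32.00953085] (np.float64(2.69), array([ 0.001, -0.002, -1.   ]))
lane -32 97 xs front/back [-113.3  -26.7] z [0.0527 0.0553 0.0581]
0.02491215067445725
[  62.6  322.7 -108.2]
```

```bash
python3 -m inch '[{"dx":0,"dy":0,"dz":-0.03,"ax":0,"ay":0,"az":0,"fingers":-1},{"dx":-0.01,"dy":0,"dz":-0.08,"ax":0,"ay":0,"az":0,"fingers":-1},{"dx":-0.01,"dy":0,"dz":-0.11,"ax":0,"ay":0,"az":0,"fingers":-1},{"dx":0,"dy":0.04,"dz":-0.11,"ax":0,"ay":0,"az":0,"fingers":-1},{"dx":0.01,"dy":0.09,"dz":-0.11,"ax":0,"ay":0,"az":0,"fingers":-1},{"dx":0.02,"dy":0.14,"dz":-0.11,"ax":0,"ay":0,"az":0,"fingers":-1},{"dx":0.03,"dy":0.19,"dz":-0.11,"ax":0,"ay":0,"az":0,"fingers":-1},{"dx":0.045,"dy":0.24,"dz":-0.11,"ax":0,"ay":0,"az":0,"fingers":-1},{"dx":0.055,"dy":0.29,"dz":-0.11,"ax":0,"ay":0,"az":0,"fingers":-1},{"dx":0.062,"dy":0.315,"dz":-0.11,"ax":0,"ay":0,"az":0,"fingers":-1},{"dx":0.062,"dy":0.3227,"dz":-0.11,"ax":0,"ay":0,"az":0,"fingers":-1},{"dx":0.062,"dy":0.3227,"dz":-0.11,"ax":0,"ay":0,"az":0,"fingers":-1},{"dx":0.062,"dy":0.3227,"dz":-0.11,"ax":0,"ay":0,"az":0,"fingers":-1}]'
python3 -c "
from h import *
print(tool([.5443,-.1278,.012]),yaw())
p,d=bot.read_camera('side');W=cloud('side',d)
for t in('slab3_c',):
    for m in bot.masks_of('side',t)[:2]:
        P=W[m['region']];P=P[~np.isnan(P[:,0])];print(t,m['p'],np.nanmedian(P,0).round(3),np.nanpercentile(P[:,2],[5,95]).round(3),*rect(P))"
```

```text
time: 18.58
tool_pos: [0.5446, -0.1263, 0.1556]
tcp_rot: [3.139, 0.075, 0.001]
wrist_force: [-1.0, 0.5, -1.2]
width: 0.608
[ -0.4   1.3 143.6] (np.float64(2.74), array([ 0.001, -0.001, -1.   ]))
slab3_c 0.8 [ 0.583 -0.119  0.165] [0.163 0.167] [ 569.9 -121.2] [87.2 51.9] 3.9
```

```bash
python3 -m inch '[{"dx":0,"dy":0.0015,"dz":0.05,"ax":0,"ay":0,"az":0,"fingers":-1},{"dx":0,"dy":0.0015,"dz":0.09,"ax":0,"ay":0,"az":0,"fingers":-1},{"dx":0,"dy":0.0015,"dz":0.12,"ax":0,"ay":0,"az":0,"fingers":-1},{"dx":0,"dy":0.0015,"dz":0.135,"ax":0,"ay":0,"az":0,"fingers":-1},{"dx":0,"dy":0.0015,"dz":0.142,"ax":0,"ay":0,"az":0,"fingers":-1},{"dx":0,"dy":0.0015,"dz":0.145,"ax":0,"ay":0,"az":0,"fingers":-1},{"dx":0,"dy":0.0015,"dz":0.147,"ax":0,"ay":0,"az":0,"fingers":-1},{"dx":0,"dy":0.0015,"dz":0.147,"ax":0,"ay":0,"az":0,"fingers":-1}]'
```

```text
time: 19.68
tool_pos: [0.5457, -0.1283, 0.0096]
tcp_rot: [3.138, 0.076, 0.004]
wrist_force: [-0.3, 0.4, -1.7]
width: 0.609
```

```bash
python3 -m inch '[{"dx":0,"dy":0,"dz":0.002,"ax":0,"ay":0,"az":0,"fingers":-1},{"dx":0,"dy":0,"dz":0.002,"ax":0,"ay":0,"az":0,"fingers":0.5},{"dx":0,"dy":0,"dz":0.002,"ax":0,"ay":0,"az":0,"fingers":0.5},{"dx":0,"dy":0,"dz":0.002,"ax":0,"ay":0,"az":0,"fingers":0.5},{"dx":0,"dy":0,"dz":-0.02,"ax":0,"ay":0,"az":0,"fingers":0.5},{"dx":0,"dy":0,"dz":-0.06,"ax":0,"ay":0,"az":0,"fingers":0.5},{"dx":0,"dy":0,"dz":-0.12,"ax":0,"ay":0,"az":0,"fingers":0.5},{"dx":0,"dy":0,"dz":-0.15,"ax":0,"ay":0,"az":0,"fingers":0.5},{"dx":0,"dy":0,"dz":-0.15,"ax":0,"ay":0,"az":0,"fingers":0.5}]'
python3 -c "
from h import *
p,d=bot.read_camera('side');W=cloud('side',d)
for t in('slab3_c','lid'):
    for m in bot.masks_of('side',t)[:1]:
        P=W[m['region']];P=P[~np.isnan(P[:,0])];print(t,m['p'],np.nanmedian(P,0).round(3),np.nanpercentile(P[:,2],[5,50,95]).round(3),*rect(P))
print(tool(stg(53,-96,85)),yaw())"
```

```text
time: 20.8
tool_pos: [0.5479, -0.1287, 0.1634]
tcp_rot: [3.136, 0.076, 0.015]
wrist_force: [0.1, 0.6, -0.4]
width: 0.753
slab3_c 0.67 [ 0.579 -0.135  0.016] [0.013 0.016 0.019] [ 557.8 -109.7] [ 80.2 120.1] 33.4
lid 0.83 [ 0.47  -0.386  0.022] [0.008 0.022 0.051] [ 483.4 -408.2] [174.6 206.4] 37.9
[  88.7 -258.3   72.7] (np.float64(2.76), array([-0.   , -0.001, -1.   ]))
```

Dark slab lies on the gold one (top at z≈17 mm, as expected). Next is the silver slab, lane -96.

```bash
python3 -m inch '[{"dx":0.015,"dy":-0.05,"dz":0,"ax":0,"ay":0,"az":0,"fingers":-1},{"dx":0.035,"dy":-0.11,"dz":0,"ax":0,"ay":0,"az":0,"fingers":-1},{"dx":0.055,"dy":-0.17,"dz":0,"ax":0,"ay":0,"az":0,"fingers":-1},{"dx":0.075,"dy":-0.22,"dz":0,"ax":0,"ay":0,"az":0,"fingers":-1},{"dx":0.0887,"dy":-0.25,"dz":0,"ax":0,"ay":0,"az":0,"fingers":-1},{"dx":0.0887,"dy":-0.2583,"dz":0,"ax":0,"ay":0,"az":0,"fingers":-1},{"dx":0.0887,"dy":-0.2583,"dz":0,"ax":0,"ay":0,"az":0,"fingers":-1},{"dx":0.0887,"dy":-0.2583,"dz":0.04,"ax":0,"ay":0,"az":0,"fingers":-1},{"dx":0.0887,"dy":-0.2583,"dz":0.07,"ax":0,"ay":0,"az":0,"fingers":-1},{"dx":0.0887,"dy":-0.2583,"dz":0.07,"ax":0,"ay":0,"az":0,"fingers":-1},{"dx":0.0887,"dy":-0.2583,"dz":0.07,"ax":0,"ay":0,"az":0,"fingers":-1}]'
python3 -c "
from h import *
print(tool(stg(53,-96,53.5)),tool(stg(-15,-96,53.5)),yaw())"
```

```text
time: 22.32
tool_pos: [0.6207, 0.1335, 0.0885]
tcp_rot: [3.139, 0.074, 0.001]
wrist_force: [0.1, -0.3, -0.1]
width: -0.001
[-0.4 -1.1 35. ] [-68.4  -1.2  35. ] (np.float64(2.69), array([ 0.001, -0.001, -1.   ]))
```

```bash
python3 -m inch '[{"dx":0,"dy":-0.001,"dz":0.018,"ax":0,"ay":0,"az":0,"fingers":-1},{"dx":0,"dy":-0.001,"dz":0.03,"ax":0,"ay":0,"az":0,"fingers":-1},{"dx":0,"dy":-0.001,"dz":0.035,"ax":0,"ay":0,"az":0,"fingers":-1},{"dx":0,"dy":-0.001,"dz":0.035,"ax":0,"ay":0,"az":0,"fingers":-1},{"dx":-0.01,"dy":-0.001,"dz":0.035,"ax":0,"ay":0,"az":0,"fingers":-1},{"dx":-0.02,"dy":-0.001,"dz":0.035,"ax":0,"ay":0,"az":0,"fingers":-1},{"dx":-0.03,"dy":-0.001,"dz":0.035,"ax":0,"ay":0,"az":0,"fingers":-1},{"dx":-0.04,"dy":-0.001,"dz":0.035,"ax":0,"ay":0,"az":0,"fingers":-1},{"dx":-0.05,"dy":-0.001,"dz":0.035,"ax":0,"ay":0,"az":0,"fingers":-1},{"dx":-0.06,"dy":-0.001,"dz":0.035,"ax":0,"ay":0,"az":0,"fingers":-1},{"dx":-0.066,"dy":-0.001,"dz":0.035,"ax":0,"ay":0,"az":0,"fingers":-1},{"dx":-0.069,"dy":-0.001,"dz":0.035,"ax":0,"ay":0,"az":0,"fingers":-1},{"dx":-0.069,"dy":-0.001,"dz":0.035,"ax":0,"ay":0,"az":0,"fingers":-1}]'
python3 -c "
from h import *
s=bot.read_state();print(instage(np.array(s['tool_pos'])),yaw())
slabs(lanes=(-96,));print(tool(stg(-97,-96,44)))"
```

```text
time: 23.95
tool_pos: [0.5517, 0.1312, 0.0536]
tcp_rot: [3.139, 0.074, 0.001]
wrist_force: [-0.2, -1.1, 1.7]
width: 0.001
[-15.65932434 -96.1525576 ] (np.float64(2.69), array([ 0.001, -0.001, -1.   ]))
lane -96 217 xs front/back [-114.6  -26.8] z [0.0521 0.0551 0.0575]
[-81.4  -0.3   9.5]
```

```bash
python3 -m inch '[{"dx":0.003,"dy":0,"dz":0,"ax":0,"ay":0,"az":0,"fingers":-1},{"dx":0.003,"dy":0,"dz":-0.05,"ax":0,"ay":0,"az":0,"fingers":-1},{"dx":0.003,"dy":0,"dz":-0.05,"ax":0,"ay":0,"az":0,"fingers":0.7},{"dx":-0.05,"dy":0,"dz":-0.05,"ax":0,"ay":0,"az":0,"fingers":0.7},{"dx":-0.082,"dy":0,"dz":-0.05,"ax":0,"ay":0,"az":0,"fingers":0.7},{"dx":-0.082,"dy":0,"dz":-0.05,"ax":0,"ay":0,"az":0,"fingers":0.7},{"dx":-0.082,"dy":0,"dz":-0.05,"ax":0,"ay":0,"az":0,"fingers":0.7},{"dx":-0.082,"dy":0,"dz":-0.02,"ax":0,"ay":0,"az":0,"fingers":0.7},{"dx":-0.082,"dy":0,"dz":0,"ax":0,"ay":0,"az":0,"fingers":0.7},{"dx":-0.082,"dy":0,"dz":0.01,"ax":0,"ay":0,"az":0,"fingers":0.7},{"dx":-0.082,"dy":0,"dz":0.01,"ax":0,"ay":0,"az":0,"fingers":0.7},{"dx":-0.082,"dy":0,"dz":0.01,"ax":0,"ay":0,"az":0,"fingers":-1},{"dx":-0.082,"dy":0,"dz":0.01,"ax":0,"ay":0,"az":0,"fingers":-1},{"dx":-0.082,"dy":0,"dz":0.01,"ax":0,"ay":0,"az":0,"fingers":-1},{"dx":-0.082,"dy":0,"dz":0.01,"ax":0,"ay":0,"az":0,"fingers":-1},{"dx":-0.082,"dy":0,"dz":0.01,"ax":0,"ay":0,"az":0,"fingers":-1},{"dx":-0.082,"dy":0,"dz":0.01,"ax":0,"ay":0,"az":0,"fingers":-1}]' 60
python3 -c "
from h import *
s=bot.read_state();print(instage(np.array(s['tool_pos'])),yaw())
slabs(lanes=(-96,))
print(tool([.5443,-.1278,.154]))"
```

```text
time: 26.12
tool_pos: [0.4709, 0.1275, 0.0447]
tcp_rot: [3.14, 0.074, 0.005]
wrist_force: [-0.3, -0.2, 5.7]
width: 0.608
[-96.52672294 -96.17252338] (np.float64(2.7), array([ 0.003, -0.001, -1.   ]))
lane -96 119 xs front/back [-114.4  -26.7] z [0.0524 0.0551 0.0577]
[  61.6  258.6 -108.8]
```

```bash
python3 -m inch '[{"dx":0,"dy":0,"dz":-0.03,"ax":0,"ay":0,"az":0,"fingers":-1},{"dx":-0.01,"dy":0,"dz":-0.08,"ax":0,"ay":0,"az":0,"fingers":-1},{"dx":-0.01,"dy":0,"dz":-0.11,"ax":0,"ay":0,"az":0,"fingers":-1},{"dx":0,"dy":0.04,"dz":-0.11,"ax":0,"ay":0,"az":0,"fingers":-1},{"dx":0.015,"dy":0.09,"dz":-0.11,"ax":0,"ay":0,"az":0,"fingers":-1},{"dx":0.03,"dy":0.14,"dz":-0.11,"ax":0,"ay":0,"az":0,"fingers":-1},{"dx":0.045,"dy":0.19,"dz":-0.11,"ax":0,"ay":0,"az":0,"fingers":-1},{"dx":0.06,"dy":0.24,"dz":-0.11,"ax":0,"ay":0,"az":0,"fingers":-1},{"dx":0.061,"dy":0.2586,"dz":-0.11,"ax":0,"ay":0,"az":0,"fingers":-1},{"dx":0.061,"dy":0.2586,"dz":-0.11,"ax":0,"ay":0,"az":0,"fingers":-1},{"dx":0.061,"dy":0.2586,"dz":-0.11,"ax":0,"ay":0,"az":0,"fingers":-1}]'
python3 -c "
from h import *
print(tool([.5443,-.1278,.0155]),yaw())
p,d=bot.read_camera('side');W=cloud('side',d)
for t in('slab1_c',):
    for m in bot.masks_of('side',t)[:2]:
        P=W[m['region']];P=P[~np.isnan(P[:,0])];print(t,m['p'],np.nanmedian(P,0).round(3),np.nanpercentile(P[:,2],[5,95]).round(3),*rect(P))"
```

```text
time: 27.55
tool_pos: [0.543, -0.1265, 0.1548]
tcp_rot: [3.141, 0.075, 0.003]
wrist_force: [-0.4, -0.2, -0.4]
width: 0.602
[  1.    1.3 139.3] (np.float64(2.72), array([ 0.002, -0.   , -1.   ]))
slab1_c 0.73 [ 0.578 -0.118  0.164] [0.162 0.167] [ 567.6 -121.4] [85.5 60.1] 3.0
```

```bash
python3 -m inch '[{"dx":0.001,"dy":0.0015,"dz":0.05,"ax":0,"ay":0,"az":0,"fingers":-1},{"dx":0.001,"dy":0.0015,"dz":0.09,"ax":0,"ay":0,"az":0,"fingers":-1},{"dx":0.001,"dy":0.0015,"dz":0.12,"ax":0,"ay":0,"az":0,"fingers":-1},{"dx":0.001,"dy":0.0015,"dz":0.132,"ax":0,"ay":0,"az":0,"fingers":-1},{"dx":0.001,"dy":0.0015,"dz":0.138,"ax":0,"ay":0,"az":0,"fingers":-1},{"dx":0.001,"dy":0.0015,"dz":0.141,"ax":0,"ay":0,"az":0,"fingers":-1},{"dx":0.001,"dy":0.0015,"dz":0.141,"ax":0,"ay":0,"az":0,"fingers":-1},{"dx":0.001,"dy":0.0015,"dz":0.141,"ax":0,"ay":0,"az":0,"fingers":0.5},{"dx":0.001,"dy":0.0015,"dz":0.141,"ax":0,"ay":0,"az":0,"fingers":0.5},{"dx":0.001,"dy":0.0015,"dz":0.141,"ax":0,"ay":0,"az":0,"fingers":0.5},{"dx":0.001,"dy":0.0015,"dz":0.12,"ax":0,"ay":0,"az":0,"fingers":0.5},{"dx":0.001,"dy":0.0015,"dz":0.07,"ax":0,"ay":0,"az":0,"fingers":0.5},{"dx":0.001,"dy":0.0015,"dz":0.01,"ax":0,"ay":0,"az":0,"fingers":0.5},{"dx":0,"dy":0.06,"dz":0,"ax":0,"ay":0,"az":0,"fingers":0.5},{"dx":-0.04,"dy":0.1,"dz":0,"ax":0,"ay":0,"az":0,"fingers":0.5},{"dx":-0.08,"dy":0.14,"dz":0,"ax":0,"ay":0,"az":0,"fingers":0.5},{"dx":-0.09,"dy":0.14,"dz":0,"ax":0,"ay":0,"az":0,"fingers":0.5},{"dx":-0.09,"dy":0.14,"dz":0,"ax":0,"ay":0,"az":0,"fingers":0.5}]'
python3 - <<'E'
from h import *
p,d=bot.read_camera('side');W=cloud('side',d)
for t in('slab1_c','lid'):
    for m in bot.masks_of('side',t)[:1]:
        P=W[m['region']];P=P[~np.isnan(P[:,0])];print(t,m['p'],np.nanmedian(P,0).round(3),np.nanpercentile(P[:,2],[5,50,95]).round(3),*rect(P))
k=m['region'];Pk=W[k];Pk=Pk[Pk[:,2]>.055];print("knob top side",np.nanmean(Pk,0).round(4),len(Pk))
q,e=bot.read_camera('top')
cv2.imwrite('pics/p6.png',np.hstack([cv2.resize(q[120:260,290:480],(400,300)),cv2.resize(p[100:240,180:370],(400,300))]))
Wt=cloud('top',e)
for m in bot.masks_of('top','lid')[:1]:
    P=Wt[m['region']];k=P[P[:,2]>.055];print('top lid',m['p'],np.nanmean(k,0).round(4),len(k))
E
```

```text
time: 29.9
tool_pos: [0.4596, -0.2703, 0.1549]
tcp_rot: [3.141, 0.074, 0.004]
wrist_force: [-0.2, 0.3, 0.8]
width: 0.747
slab1_c 0.55 [ 0.574 -0.129  0.022] [0.005 0.022 0.056] [ 568.6 -118.2] [ 90.7 151.4] 23.3
lid 0.65 [ 0.502 -0.355  0.022] [0.008 0.022 0.048] [ 512.  -368.5] [170.7 281. ] 22.5
knob top side [ 0.5083 -0.3501  0.0628] 43
top lid 0.67 [ 0.4418 -0.2447  0.2681] 13
```

View pics/p6.png

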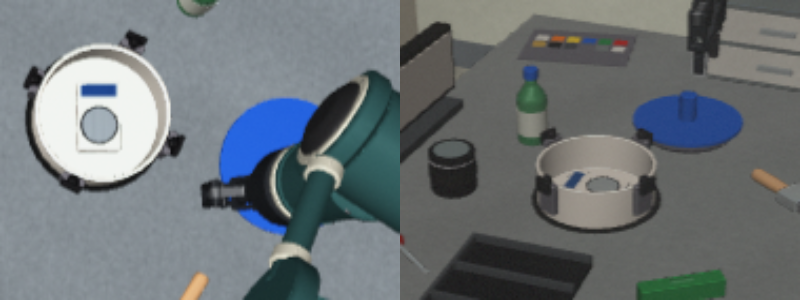

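All three slabs are stacked flat and the stage is empty. The lid has been knocked to about (508,-350) mm, so I measure it afresh from both cameras.

```bash
python3 - <<'E'
from h import *
for n in('side','top'):
    p,d=bot.read_camera(n);W=cloud(n,d);x,y,z=W[...,0],W[...,1],W[...,2]
    b=(p[...,0]>90)&(p[...,2]<70)&(p[...,0].astype(int)-p[...,2]>60)
    m=b&(np.hypot(x-.508,y+.352)<.11)&(z>.014)&(z<.032)
    ed=m.astype(np.uint8);
    P=W[m];print(n,len(P),"encl",*circ(P),"zmed",np.median(P[:,2]).round(4))
    k=b&(np.hypot(x-.508,y+.352)<.05)&(z>.060)&(z<.075);print(" knobtop",k.sum(),np.nanmean(W[k],0).round(4) if k.any() else 0)
    rr=np.hypot(x-.570,y+.1265);m=(rr>.07)&(rr<.092)&(z>.055)&(z<.062)&(p.min(-1)>90);P=W[m]
    A=np.c_[P[:,:2],np.ones(len(P))];q=np.linalg.lstsq(A,(P[:,:2]**2).sum(1),rcond=None)[0];print(" rim",m.sum(),"fit",(q[:2]/2).round(4),"r",np.sqrt(q[2]+(q[:2]**2).sum()/4).round(4),"encl",*circ(P))
print(tool([.508,-.352,.13]),tool([.508,-.352,.045]),yaw())
E
```

```text
side 879 encl [ 510.  -365.7] 92.1 zmed 0.0226
 knobtop 27 [ 0.5079 -0.3631  0.0643]
 rim 145 fit [ 0.5693 -0.1236] r 0.0824 encl [ 567.3 -124.8] 89.1
top 1125 encl [ 511.9 -367.6] 86.5 zmed 0.0242
 knobtop 0 0
 rim 359 fit [ 0.5708 -0.1264] r 0.0823 encl [ 571.2 -127.1] 90.8
[42.9 84.5 25.1] [ 42.6  84.5 110.1] (np.float64(2.88), array([ 0.003, -0.   , -1.   ]))
```

```bash
python3 -m inch '[{"dx":0.025,"dy":0.05,"dz":0,"ax":0,"ay":0,"az":0,"fingers":0.6},{"dx":0.0456,"dy":0.09,"dz":0,"ax":0,"ay":0,"az":0,"fingers":0.6},{"dx":0.0456,"dy":0.0976,"dz":0,"ax":0,"ay":0,"az":0,"fingers":0.6},{"dx":0.0456,"dy":0.0976,"dz":0,"ax":0,"ay":0,"az":0,"fingers":0.6},{"dx":0.0456,"dy":0.0976,"dz":0.04,"ax":0,"ay":0,"az":0,"fingers":0.6},{"dx":0.0456,"dy":0.0976,"dz":0.07,"ax":0,"ay":0,"az":0,"fingers":0.6},{"dx":0.0456,"dy":0.0976,"dz":0.07,"ax":0,"ay":0,"az":0,"fingers":0.6}]'
python3 - <<'E'
from h import *
for n in('side',):
    p,d=bot.read_camera(n);W=cloud(n,d);x,y,z=W[...,0],W[...,1],W[...,2]
    b=(p[...,0]>90)&(p[...,2]<70)&(p[...,0].astype(int)-p[...,2]>60)
    m=b&(np.hypot(x-.51,y+.366)<.12)&(z>.014)&(z<.032);print(n,*circ(W[m]))
    cv2.imwrite('pics/p7.png',cv2.resize(p[90:220,260:420],(640,520)))
print(yaw())
E
```

```text
time: 31.12
tool_pos: [0.5087, -0.3617, 0.0819]
tcp_rot: [-3.136, -0.08, 0.005]
wrist_force: [0.0, -0.3, -0.2]
width: 0.803
side [ 508.4 -367.5] 90.6
(np.float64(2.92), array([-0.   ,  0.002, -1.   ]))
```

View pics/p7.png

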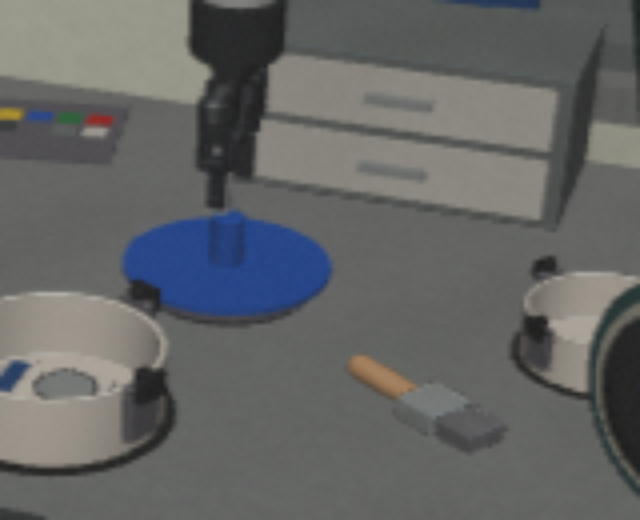

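```bash
python3 -m inch '[{"dx":0.001,"dy":0.004,"dz":0.02,"ax":0,"ay":0,"az":0,"fingers":0.6},{"dx":0.001,"dy":0.004,"dz":0.04,"ax":0,"ay":0,"az":0,"fingers":0.5},{"dx":0.001,"dy":0.004,"dz":0.048,"ax":0,"ay":0,"az":0,"fingers":0.2},{"dx":0.001,"dy":0.004,"dz":0.048,"ax":0,"ay":0,"az":0,"fingers":0.2},{"dx":0.001,"dy":0.004,"dz":0.048,"ax":0,"ay":0,"az":0,"fingers":-1},{"dx":0.001,"dy":0.004,"dz":0.048,"ax":0,"ay":0,"az":0,"fingers":-1},{"dx":0.001,"dy":0.004,"dz":0.048,"ax":0,"ay":0,"az":0,"fingers":-1},{"dx":0.001,"dy":0.004,"dz":0.048,"ax":0,"ay":0,"az":0,"fingers":-1},{"dx":0.001,"dy":0.004,"dz":0.048,"ax":0,"ay":0,"az":0,"fingers":-1},{"dx":0.001,"dy":0.004,"dz":0.048,"ax":0,"ay":0,"az":0,"fingers":-1}]' 80
python3 -m inch '[{"dx":0,"dy":0,"dz":-0.03,"ax":0,"ay":0,"az":0,"fingers":-1},{"dx":0,"dy":0,"dz":-0.07,"ax":0,"ay":0,"az":0,"fingers":-1},{"dx":0,"dy":0,"dz":-0.1,"ax":0,"ay":0,"az":0,"fingers":-1},{"dx":0,"dy":0,"dz":-0.1,"ax":0,"ay":0,"az":0,"fingers":-1},{"dx":0,"dy":0,"dz":-0.1,"ax":0,"ay":0,"az":0,"fingers":-1}]'
python3 - <<'E'
from h import *
s=bot.read_state();t=s['tool_pos'];print(yaw())
for n in('side','top'):
    p,d=bot.read_camera(n);W=cloud(n,d);x,y,z=W[...,0],W[...,1],W[...,2]
    b=(p[...,0]>80)&(p[...,2]<70)&(p[...,0].astype(int)-p[...,2]>60)
    m=b&(np.hypot(x-t[0],y-t[1])<.11)&(z>t[2]-.03)&(z<t[2]+.01)
    P=W[m];q=np.linalg.lstsq(np.c_[P[:,:2],np.ones(len(P))],P[:,2],rcond=None)[0];print(n,len(P),*circ(P),"z",np.median(P[:,2]).round(4),"slope",q[:2].round(4))
print(tool([.5705,-.1264,.14]))
E
```

```text
time: 32.42
tool_pos: [0.5121, -0.3675, 0.0371]
tcp_rot: [-3.14, -0.08, -0.002]
wrist_force: [-0.4, 0.4, 5.1]
width: 0.303
time: 33.05
tool_pos: [0.5109, -0.3667, 0.1351]
tcp_rot: [-3.138, -0.08, 0.002]
wrist_force: [0.2, -0.7, -0.8]
width: 0.304
(np.float64(2.92), array([-0.001,  0.003, -1.   ]))
side 874 [ 510.2 -363.5] 90.5 z 0.1205 slope [-0.0046  0.002 ]
top 2826 [ 509.6 -365.1] 87.3 z 0.1217 slope [-0.0039  0.0028]
[  72.1 -236.7   -5. ]
```

```bash
python3 -m inch '[{"dx":0.01,"dy":-0.03,"dz":-0.01,"ax":0,"ay":0,"az":0,"fingers":-1},{"dx":0.02,"dy":-0.07,"dz":-0.01,"ax":0,"ay":0,"az":0,"fingers":-1},{"dx":0.033,"dy":-0.11,"dz":-0.01,"ax":0,"ay":0,"az":0,"fingers":-1},{"dx":0.046,"dy":-0.15,"dz":-0.01,"ax":0,"ay":0,"az":0,"fingers":-1},{"dx":0.06,"dy":-0.19,"dz":-0.01,"ax":0,"ay":0,"az":0,"fingers":-1},{"dx":0.07,"dy":-0.225,"dz":-0.01,"ax":0,"ay":0,"az":0,"fingers":-1},{"dx":0.0727,"dy":-0.2353,"dz":-0.01,"ax":0,"ay":0,"az":0,"fingers":-1},{"dx":0.0727,"dy":-0.2353,"dz":-0.01,"ax":0,"ay":0,"az":0,"fingers":-1},{"dx":0.0727,"dy":-0.2353,"dz":-0.01,"ax":0,"ay":0,"az":0,"fingers":-1}]'
python3 - <<'E'
from h import *
s=bot.read_state();t=s['tool_pos'];print(yaw())
for n in('side','top'):
    p,d=bot.read_camera(n);W=cloud(n,d);x,y,z=W[...,0],W[...,1],W[...,2]
    b=(p[...,0]>80)&(p[...,2]<70)&(p[...,0].astype(int)-p[...,2]>60)
    m=b&(np.hypot(x-t[0],y-t[1])<.11)&(z>t[2]-.03)&(z<t[2]+.01)
    P=W[m];print(n,len(P),*circ(P),"z",np.median(P[:,2]).round(4))
    if n=='side':cv2.imwrite('pics/p8.png',cv2.resize(p[90:220,200:360],(640,520)))
print(tool([.5715,-.128,.085]))
E
```

```text
time: 34.28
tool_pos: [0.5707, -0.1287, 0.1444]
tcp_rot: [-3.137, -0.079, 0.005]
wrist_force: [0.1, 0.3, -1.6]
width: 0.302
(np.float64(2.88), array([-0.003,  0.003, -1.   ]))
side 1184 [ 566.2 -126.3] 90.9 z 0.13
top 1751 [ 569.6 -128.3] 86.5 z 0.1318
[ 0.8 -0.7 59.8]
```

View pics/p8.png

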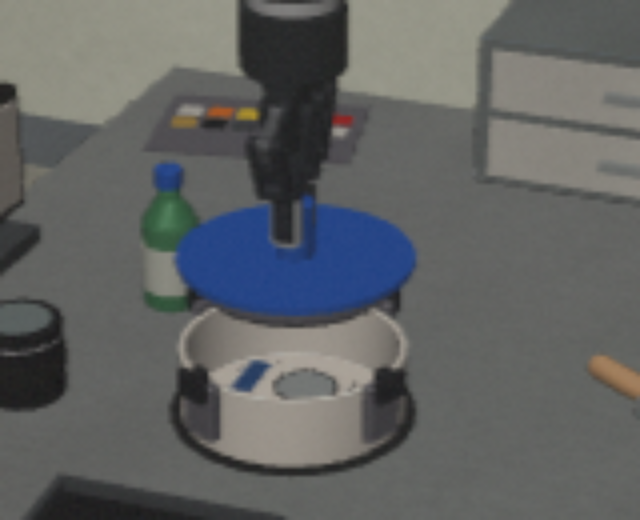

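```bash
python3 -m inch '[{"dx":0.001,"dy":-0.001,"dz":0.02,"ax":0,"ay":0.2,"az":0,"fingers":-1},{"dx":0.001,"dy":-0.001,"dz":0.035,"ax":0,"ay":0.2,"az":0,"fingers":-1},{"dx":0.001,"dy":-0.001,"dz":0.045,"ax":0,"ay":0.2,"az":0,"fingers":-1},{"dx":0.001,"dy":-0.001,"dz":0.052,"ax":0,"ay":0.2,"az":0,"fingers":-1},{"dx":0.001,"dy":-0.001,"dz":0.055,"ax":0,"ay":0.2,"az":0,"fingers":-1},{"dx":0.001,"dy":-0.001,"dz":0.055,"ax":0,"ay":0.2,"az":0,"fingers":-1}]'
```

```text
time: 35.12
tool_pos: [0.5719, -0.1276, 0.0899]
tcp_rot: [-3.137, -0.078, -0.002]
wrist_force: [0.1, 0.4, -0.8]
width: 0.306
```

```bash
python3 -m inch '[{"dx":0,"dy":0,"dz":0.001,"ax":0,"ay":0,"az":0,"fingers":-1},{"dx":0,"dy":0,"dz":0.002,"ax":0,"ay":0,"az":0,"fingers":-1},{"dx":0,"dy":0,"dz":0.003,"ax":0,"ay":0,"az":0,"fingers":-1},{"dx":0,"dy":0,"dz":0.003,"ax":0,"ay":0,"az":0,"fingers":-1}]'
```

```text
time: 35.62
tool_pos: [0.5725, -0.1274, 0.0877]
tcp_rot: [-3.137, -0.078, -0.004]
wrist_force: [-1.0, 2.1, 5.3]
width: 0.304
```

Lid rests on the noses (contact at the expected height). I press while gripped, which keeps it level.

```bash
python3 -m inch '[{"dx":0,"dy":0,"dz":0.001,"ax":0,"ay":0,"az":0,"fingers":-1},{"dx":0,"dy":0,"dz":0.002,"ax":0,"ay":0,"az":0,"fingers":-1},{"dx":0,"dy":0,"dz":0.003,"ax":0,"ay":0,"az":0,"fingers":-1},{"dx":0,"dy":0,"dz":0.004,"ax":0,"ay":0,"az":0,"fingers":-1}]'
```

```text
time: 36.12
tool_pos: [0.5726, -0.1275, 0.0838]
tcp_rot: [-3.137, -0.078, -0.004]
wrist_force: [-1.0, 1.4, 2.3]
width: 0.306
```

```bash
python3 -m inch '[{"dx":0,"dy":0,"dz":0.002,"ax":0,"ay":0,"az":0,"fingers":-1},{"dx":0,"dy":0,"dz":0.003,"ax":0,"ay":0,"az":0,"fingers":-1},{"dx":0,"dy":0,"dz":0.004,"ax":0,"ay":0,"az":0,"fingers":-1}]'
```

```text
time: 36.5
tool_pos: [0.5725, -0.1276, 0.0796]
tcp_rot: [-3.137, -0.078, -0.004]
wrist_force: [-0.8, 0.4, 3.5]
width: 0.304
```

```bash
python3 -m inch '[{"dx":0,"dy":0,"dz":0.0015,"ax":0,"ay":0,"az":0,"fingers":-1},{"dx":0,"dy":0,"dz":0.003,"ax":0,"ay":0,"az":0,"fingers":-1},{"dx":0,"dy":0,"dz":0.0045,"ax":0,"ay":0,"az":0,"fingers":-1}]'
python3 - <<'E'
from h import *
s=bot.read_state();t=s['tool_pos'];print(yaw())
for n in('side','top'):
    p,d=bot.read_camera(n);W=cloud(n,d);x,y,z=W[...,0],W[...,1],W[...,2]
    b=(p[...,0]>80)&(p[...,2]<70)&(p[...,0].astype(int)-p[...,2]>60)
    m=b&(np.hypot(x-.57,y+.127)<.1)&(z>.05)&(z<.09)
    P=W[m];q=np.linalg.lstsq(np.c_[P[:,:2]-[.57,-.127],np.ones(len(P))],P[:,2],rcond=None)[0];print(n,len(P),*circ(P),"z",q.round(4))
    if n=='side':cv2.imwrite('pics/p9.png',cv2.resize(p[110:240,200:360],(640,520)))
E
```

```text
time: 36.88
tool_pos: [0.5722, -0.1274, 0.076]
tcp_rot: [-3.137, -0.078, -0.002]
wrist_force: [-7.1, 2.7, 14.6]
width: 0.305
(np.float64(2.86), array([ 0.001,  0.003, -1.   ]))
side 1174 [ 567.7 -125.6] 91.4 z [-0.002   0.0005  0.0619]
top 1324 [ 571.8 -126.8] 87.3 z [-0.0007  0.0014  0.0631]
```

View pics/p9.png

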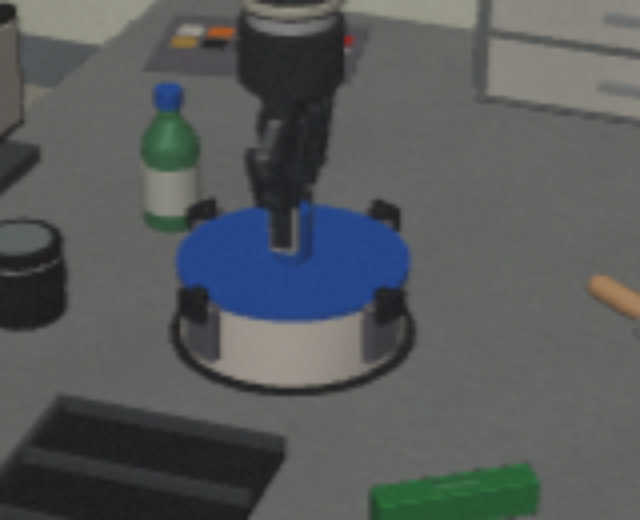

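Flange top is at 63 mm, which is 58 + 5, so the lid is level at its seat and under the clips. I give it one more light press, release, lift, then check with the arm away.

```bash
python3 -m inch '[{"dx":0,"dy":0,"dz":0.0015,"ax":0,"ay":0,"az":0,"fingers":-1},{"dx":0,"dy":0,"dz":0.002,"ax":0,"ay":0,"az":0,"fingers":-1}]'; python3 -m inch '[{"dx":0,"dy":0,"dz":-0.001,"ax":0,"ay":0,"az":0,"fingers":0.3},{"dx":0,"dy":0,"dz":-0.001,"ax":0,"ay":0,"az":0,"fingers":0.3},{"dx":0,"dy":0,"dz":-0.001,"ax":0,"ay":0,"az":0,"fingers":0.3},{"dx":0,"dy":0,"dz":-0.03,"ax":0,"ay":0,"az":0,"fingers":0.3},{"dx":0,"dy":0,"dz":-0.08,"ax":0,"ay":0,"az":0,"fingers":0.3},{"dx":0,"dy":0,"dz":-0.13,"ax":0,"ay":0,"az":0,"fingers":0.3},{"dx":-0.05,"dy":0.03,"dz":-0.13,"ax":0,"ay":0,"az":0,"fingers":0.3},{"dx":-0.1,"dy":0.07,"dz":-0.13,"ax":0,"ay":0,"az":0,"fingers":0.3},{"dx":-0.1,"dy":0.12,"dz":-0.13,"ax":0,"ay":0,"az":0,"fingers":0.3},{"dx":-0.1,"dy":0.18,"dz":-0.13,"ax":0,"ay":0,"az":0,"fingers":0.3},{"dx":-0.1,"dy":0.24,"dz":-0.13,"ax":0,"ay":0,"az":0,"fingers":0.3},{"dx":-0.1,"dy":0.24,"dz":-0.13,"ax":0,"ay":0,"az":0,"fingers":0.3}]'
python3 - <<'E'
from h import *
for n in('side','top'):
    p,d=bot.read_camera(n);W=cloud(n,d);x,y,z=W[...,0],W[...,1],W[...,2]
    b=(p[...,0]>80)&(p[...,2]<70)&(p[...,0].astype(int)-p[...,2]>60)
    m=b&(np.hypot(x-.57,y+.127)<.1)&(z>.05)&(z<.09)
    P=W[m];q=np.linalg.lstsq(np.c_[P[:,:2]-[.57,-.127],np.ones(len(P))],P[:,2],rcond=None)[0];print(n,len(P),*circ(P),"z",q.round(4))
    a=np.degrees(np.arctan2(P[:,1]+.127,P[:,0]-.57));r=np.hypot(P[:,0]-.57,P[:,1]+.127)
    for c in(-114,-24,66,156):
        k=(abs((a-c+180)%360-180)<25)&(r>.05); print("  clip",c,k.sum(),np.median(P[k,2]).round(4) if k.any() else 0)
    cv2.imwrite(f'pics/f_{n}.png',p)
for t in["level","ruler","brush","lens","cleaner","driver","exttube"]:
    for m in bot.masks_of("top",t)[:1]:
        P=W[m["region"]];P=P[~np.isnan(P[:,0])];print(t,round(m["p"],2),*rect(P))
a,b=cv2.imread('pics/top0.png'),cv2.imread('pics/f_top.png');q=cv2.imread('pics/f_side.png')
cv2.imwrite('pics/f.png',np.vstack([np.hstack([a,b])[:, ::1],])if 0 else np.hstack([cv2.resize(b,(400,300)),cv2.resize(q[100:240,180:370],(400,300))]))
E
```

```text
time: 37.22
tool_pos: [0.5722, -0.1274, 0.076]
tcp_rot: [-3.137, -0.078, -0.002]
wrist_force: [-7.0, 3.0, 15.5]
width: 0.306
time: 38.72
tool_pos: [0.4836, -0.3765, 0.2044]
tcp_rot: [-3.138, -0.072, -0.001]
wrist_force: [-0.3, 1.2, -1.3]
width: 0.652
side 1232 [ 571.2 -124.5] 89.9 z [-0.0015  0.0022  0.0625]
  clip -114 109 0.0614
  clip -24 107 0.0614
  clip 66 133 0.0617
  clip 156 135 0.0618
top 3309 [ 571.7 -127.1] 87.8 z [-0.0014  0.0005  0.0632]
  clip -114 308 0.063
  clip -24 323 0.0631
  clip 66 325 0.0631
  clip 156 307 0.0631
level 0.73 [570.1 228.5] [175.2 264.2] 2.5
ruler 0.94 [343.6 238. ] [ 27.4 222.3] 33.9
brush 0.89 [ 314.3 -224. ] [ 39.8 137.7] 57.6
lens 0.63 [787.4 -80.8] [69.8 94. ] 89.4
driver 0.78 [797.7  78.4] [30.  89.2] 60.0
exttube 0.81 [444.1 481.3] [62.7 71.9] 8.7
```

View pics/f.png

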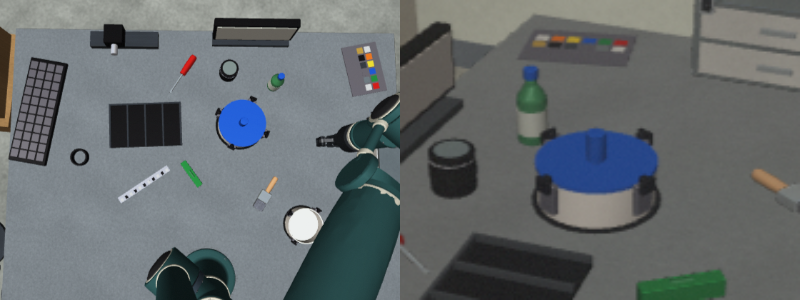

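Lid is level to about 0.1 mm at all four clips (63.0–63.1 mm in the top camera). The stage is empty and the arm is clear, so I hand in.

```bash
python3 -c "
from workcell import bot
print(bot.finish_job())"
```

```text
the job is handed in; nothing more can be done
None
```

The job is done and handed in at about 39 s of robot time. The three slabs that were there (gold, dark grey and silver; no copper one) lie stacked flat in the larger tub. The lid had been knocked aside, so I measured it again, then put it on and pressed it home under the four clips.

**Last checks, arm clear:**
- **Lid:** in the top camera the flange top is 63.0–63.1 mm above the table at all four clips, where a seated lid should be at 63. The side camera reads it about 1.5 mm lower (61.4–61.8 mm), but also even all round.
- **Slabs:** the stage is empty. The last picture before the lid went on shows silver flat on top, about 22 mm up against 23 mm expected.
- **Bystanders:** the ruler and brush read within about 1 mm of where they started, and the extension tube within about 1.5 mm. The lens and screwdriver had no starting measurement to compare.
- **Failed checks:** the network took the stage for the spirit level and did not report the cleaner bottle. Both look unmoved in the final picture.

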